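# Set the depth stop, tuck the plate under the lapped leaf and hold it flat

### The job

First turn the black knob of the white reading station until its yellow pointer lines up with the red mark. Then take the aluminium carrier plate by its green rib and slide its far edge under the clear lapped leaf, squarely and without lifting the leaf, up to the orange stop; press the plate down flat against the sprung brass sensor and finish while still holding it pressed there. Leave the pointer on the mark and all the other glassware and tools where they stand.

Things in the scene. Friction and masses are not known exactly. Their poses are not given: they have to be found in the camera images.
- station: white reading station, fixed block 200 mm (x) by 250 mm (y, -105 to +145) by 30 mm high; origin at bench level, x = direction the plate is slid in (away from the robot at yaw 0), y left, z up. Its flat top is the deck. Plate lane: centre line at y = -30 mm, no side guides. The clear leaf spans x = 30 to 96, y = -95 to +35 mm, on blue blocks at its sides from x = 62 mm on
- deck (a point): point on the deck's top at the centre of the brass sensor, station (-55, -30, 30) mm; axes as the station's
- lip (a point): middle of the lower front edge of the clear lapped leaf at rest, station (30, -30, 43) mm: the gap under the leaf is 13 mm high above the deck. A blue lead-in strip in front of it flares up, out to station x = 22 mm and to 20 mm above the deck. Axes as the station's
- flap (a joint): clear leaf (shingle-like, 64 mm long, 130 mm wide, 3 mm thick, light, loose on a hinge along its far edge at station x = 96 mm): 0 when lying down, grows in rad as its front edge lifts; gravity alone keeps it down. It may not rise beyond 0.06
- stop_face (a point): middle of the near face of the orange stop bar (90 mm wide, standing 8.5 mm above the deck) beneath the clear leaf, seen through it; 4.5 mm above the deck. Axes as the station's. It moves 6 mm in +x per rad of knob; a steady push of over about 15 N would drive it and the knob back
- knob_grip (a point): black knob, on its upright axis at grip height (52 mm above the bench; station (-45, 95) mm). Its bar grip is 42 mm long, 12 mm thick and reaches from 37 to 63 mm above the bench, above a disc 42 mm across. The point's x axis lies along the bar
- knob (a joint): knob angle, rad, 0 to 2.4, grows clockwise seen from above; at 0 the bar lies along station x. Stiff (about 0.12 N m) and stays where left. Starts 0.5 to 1.5 rad short of the mark
- pointer_tip (a point): tip of the yellow pointer, 32.5 mm above the bench, on the scale left of the leaf; moves 30 mm in station +x per rad of knob (clockwise). Axes as the station's
- mark (a point): tip of the red mark on the scale, does not move in a run. Pointer is on the mark when both tips have the same station x (within 4 mm). Axes as the station's
- pad (a joint): brass sensor button, 28 mm across, under the plate's rib when the plate is home: 0 when up (4 mm above the deck), 0.004 when pressed level with the deck. Its spring takes 5 N to start and 8 N fully down, so the plate's weight does not press it
- plate_grip (a point): middle of the green grip rib of the carrier plate, 19 mm above its underside. Rib 12 mm thick (x), 50 mm long (y), standing from 4 to 34 mm above the underside. Axes: x to the plate's leading edge, y along the rib, z up. Plate: aluminium, 120 x 90 x 4 mm, about 0.2 kg, flat on the bench at the start, three flat amber discs on top
- plate_edge (a point): middle of the plate's leading edge, half-way up its 4 mm thickness, 105 mm ahead of the rib's middle along plate x
- plate: the carrier plate itself: origin at the middle of its underside; the rib's middle is 45 mm behind it, the leading edge 60 mm ahead (plate x)
- flask_a: bystander, to be left alone: capped conical glass flask, 76 mm wide, 122 mm tall; origin under its centre
- flask_b: bystander, to be left alone: capped conical glass flask, 76 mm wide, 122 mm tall; origin under its centre
- burner: bystander, to be left alone: steel spirit burner, 70 mm wide, 95 mm tall; origin under its centre
- dish: bystander, to be left alone: glass culture dish, 63 mm wide, 15 mm tall; origin under its centre
- vial: bystander, to be left alone: small jar with blue cap, 28 mm wide, 50 mm tall; origin under its centre
- cup: bystander, to be left alone: blue plastic cup, 60 mm wide, 60 mm tall; origin under its centre
- forceps: bystander, to be left alone: steel forceps lying flat, about 130 mm long; origin under its centre
Mind the look-alikes: they are no part of the job. There is more than one size of the plate; the job needs the smallest.

How it is judged (in metres and radians):
On the way, in this order (a step that is already met when the one before it is completed fails the run):
1. the pointer has been turned onto the mark, the plate not yet slid in (x of pointer_tip in the frame of mark between -0.004 and 0.004 m and not (x of plate_edge in the frame of lip between 0.008 and 0.04 m and y of plate_edge in the frame of lip between -0.03 and 0.03 m and z of plate_edge in the frame of lip between -0.014 and 0 m)), for 0.3 s.
2. the plate's leading edge is under the lapped leaf (x of plate_edge in the frame of lip between 0.008 and 0.04 m and y of plate_edge in the frame of lip between -0.03 and 0.03 m and z of plate_edge in the frame of lip between -0.014 and 0 m), for 0.2 s.
At the end, for the whole second after the job is handed in: Fingers still press the plate (over 2 N): tilt under 0.03 rad, edge mid-height under 5 mm above the deck, sensor 3 mm or more down; edge within 4 mm of the stop (3 mm past), 15 mm of the lane centre, square to 0.1 rad, at rest; leaf under 0.06 rad; pointer within 4 mm of the mark (x of pointer_tip in the frame of mark between -0.004 and 0.004 m and x of plate_edge in the frame of stop_face between -0.004 and 0.003 m and y of plate_edge in the frame of lip between -0.015 and 0.015 m and angle between the x axis of plate and the x axis of station, either way round below 0.1 rad and angle between plate's own z axis and vertical below 0.03 rad and z of plate_edge in the frame of deck below 0.005 m and value of joint pad above 0.003 m and value of joint flap below 0.06 rad and contact force between the fingers and plate above 2 N and linear speed of plate below 0.02 m/s); the arm keeps its last pose, push and grip.
It fails at once if the lapped leaf is lifted (over 0.06 rad, about 4 mm at its front edge) (value of joint flap above 0.06 rad).
It fails at once if a bystander is moved more than 20 mm (distance of any of flask_a, flask_b, burner, dish, vial, cup, forceps from where it was at the start of the episode above 0.02 m).
It also fails if it takes over 54 s, if anything falls off the work surface, if the arm or the gripper's body presses on something with over 40 N, if the wrist force passes 120 N, or if a joint passes its speed limit or range.

### The arm

A 6-joint arm with a two-finger parallel gripper is mounted at the origin on the work surface. World frame = base frame: x ahead of the robot, y to its left, z up, the work surface at z = 0. Lengths are in m, angles in degrees, forces in N, time in s.
With the tool pointing down it reaches from about 0.4 to 0.825 m from the base axis. Payload 7 kg.
Tool frame: the origin (TCP) lies midway between the tips of the shut fingers; the grasp point (between the pads) lies r.pinch_z behind it (r.pinch_z is the distance from the TCP to the grasp point, in m); z points along the fingers, y is the line along which they close (so a half turn about z gives the same grasp; the last joint's range is limited). The gripper opens to 88 mm and grips with 3 to 60 N. Pads are 19 mm wide; open, the fingers measure 130 mm over their backs; the gripper's body (78 mm by 193 mm) begins 47 mm behind the grasp point.
Start: joints at [-48.065, 20.546, 0.682, 0, -70.136, -16.507], TCP at [0.29, -0.61, 0.227] pointing down, gripper open.
Joint ranges: [-176.03, 176.03], [-82.01, 121.73], [-58.28, 71.71], [-173.87, 95.51], [-174.79, -0.11], [-173.66, 173.66]. Speed limits (degrees/s): [136.94, 136.94, 172.46, 180, 180, 180].

### API

Orientations are given as [roll, pitch, yaw] about the fixed x, y, z axes, in that order (R = Rz(yaw) Ry(pitch) Rx(roll)).
In Python, from plant import r, optics, job gives the robot as it stands.
- The arm moves only by the shell command python3 -m crank 'ROWS' [FORCE]. ROWS is JSON, a list of rows, each an object with "xyz": the shift along the tool's x, y, z in units of 30 mm (1.0 is 30 mm), a list of three; "delta_rot": the turn, a rotation vector about the tool's x, y, z in degrees, a list of three; "claw": the closure, from 0 (fully open) to 1 (shut). A call has 1 to 20 rows; each row is the pose to reach, as a shift and turn from the pose commanded when the call began, along the tool's axes at that moment; what a row does not reach only later rows make up. A row lasts 1/8 s, in which the tool goes at most 62.5 mm and 10.7 degrees, less where a joint would pass 70% of its speed; a pose out of reach is approached as far as the arm can. A call with a gripper value outside its range is refused whole. The fingers move at their own pace and stop on an object; FORCE is the grip in N (left out, the last holds). Time passes only in rows, so rows that repeat a pose let the fingers close. It gives the time, the measured TCP pose, the force, the opening and the grip force at its end, in the units of the state.
- r.get_state(): the state, without advancing time (a new reading comes with each control period).
- optics.capture(name): name is "side" or "top" or "wrist"; returns a dict with "img" (384x512x3 uint8, blue, green, red), "fovy" (degrees; the focal length in pixels is half the picture's height over the tangent of half this angle, whatever the lens; pixels are square), "cx", "cy" (the principal point, pixels), "eye" and "rotation" of the camera in the world; the wrist camera has in their place "hand_eye" (4x4, takes a point from camera to tool coordinates, whose origin is the TCP and whose axes are the flange's). Camera axes: x right, y up, looking along -z (the intrinsics and any distortion apply to the point x, -y, -z); pixel columns grow to the right and rows downward; lengths in m; the calibration is good to about 2 mm. A picture is of the moment at which its call begins: read the wrist's pose just before it. There is no depth.
- job.close_job(): hands the job in; it is judged then, once.
The state is a dict: "time_s": time; "joints": joint angles; "qd": joint speeds; "joint_torque": joint torques, N m; "tcp_pos": TCP position; "eef_rot": TCP orientation; "contact_force": force on the tool from outside, world axes, zero at the start; "moment": the same for the moment, N m; "gripper_width": finger opening in m; "gripper_force": force on a finger pad.
Only numpy, scipy, OpenCV 4.12 (cv2) and the standard library are available. Lean on these libraries where they do the work, as an engineer would, in place of code of your own. Each camera call takes 0.05 s, during which the arm holds its last target. There are 200 camera calls.

## Working session

There is one attempt and no reset: what is moved stays moved. The work goes in short steps, Python scripts to look and compute and a shell command to move; the robot and the scene stay as the last step left them, time stands still between calls to the robot, and variables do not carry over. Pictures are saved under pics/ and viewed, at most 12 in all, crops included, and the job is handed in when it is done.

```bash
ls; mkdir -p pics; python3 - <<'E'
from plant import r, optics, job
import cv2,numpy as np
print(r.get_state(), r.pinch_z)
for n in ['side','top','wrist']:
    c=optics.capture(n); cv2.imwrite(f'pics/{n}0.png',c['img']); print(n,{k:(v.tolist() if hasattr(v,'tolist') else v) for k,v in c.items() if k!='img'})
a=[cv2.imread(f'pics/{n}0.png') for n in ['side','top']]
E
```

```text
pics
{'time_s': 0.0, 'joints': array([-4.80667549e+01,  2.05917958e+01,  6.34860776e-01, -2.02067103e-02,
       -7.01342056e+01, -1.65075787e+01]), 'qd': array([ 0.01299169, -0.08068177, -0.10087767, -0.03735875, -0.01911288,
       -0.02488265]), 'joint_torque': array([ 1.26032542e-04, -5.82731152e+01,  2.93050522e+01,  6.99721053e+00,
        6.77369404e-03, -1.16172278e-04]), 'tcp_pos': array([ 0.28959087, -0.60920232,  0.22562658]), 'eef_rot': array([ 1.79907218e+02, -7.68678835e-03, -1.54581209e+02]), 'contact_force': array([-0.11086878, -1.2306408 ,  0.03322026]), 'moment': array([-0.01749518, -0.02327407,  0.04972223]), 'gripper_force': 0.0, 'gripper_width': 0.08760924939050074} 0.0188
side {'fovy': 57.62380883100293, 'cx': 264.6147936640734, 'cy': 190.47735887814062, 'eye': [0.21214257145905285, -0.9652611607898229, 0.9243015773555924], 'rotation': [48.12828794413338, 0.8961138951371229, -21.450395759437068]}
top {'fovy': 57.78640798821022, 'cx': 254.88197654476318, 'cy': 194.44304469340415, 'eye': [0.3689897639884057, -0.06048724882299676, 1.1690088923074415], 'rotation': [10.794650400121622, -0.2974058651364071, -91.35324990351153]}
wrist {'fovy': 71.76947990057286, 'cx': 256.4276250178661, 'cy': 188.63468475744912, 'hand_eye': [[-0.0006637496247054338, 0.9507714154426502, 0.3098923603666535, 0.08405731437739034], [0.9999997772626051, 0.0006527915068494568, 0.00013906109804179707, 1.3183185803344877e-05], [-7.00797838665664e-05, 0.30989238364378796, -0.9507716369604192, -0.1572315876239387], [0.0, 0.0, 0.0, 1.0]]}
```

View pics/top0.png

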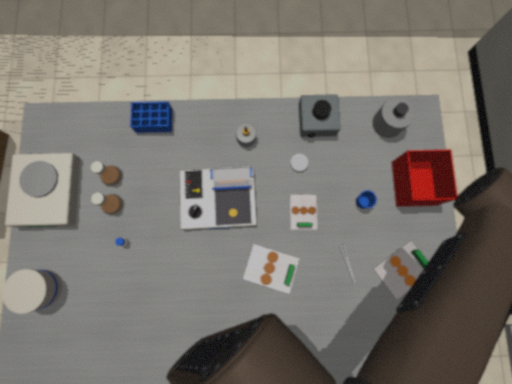

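View pics/side0.png

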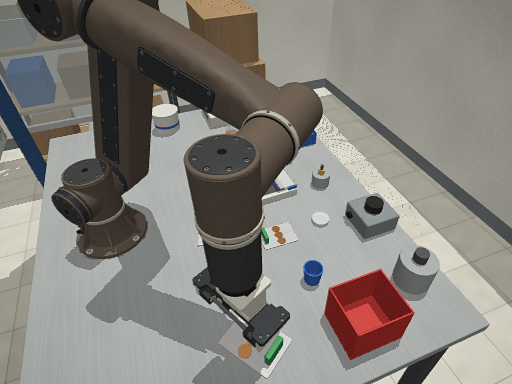

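The top view shows three plates with green ribs: small at px (304,212), larger at (271,268), and larger at (402,265). The station is at (217,198), with its knob at (195,211) and the brass sensor at (233,213). I choose the smallest plate at (304,212), about 27x36 px or 90x120 mm, and will check it in a close crop.

```bash
cat > h.py <<'E'
from plant import r, optics, job
import cv2, numpy as np
from scipy.spatial.transform import Rotation as R
def cam(n):
    s=r.get_state(); c=optics.capture(n); f=192/np.tan(np.radians(c['fovy']/2))
    if n=='wrist':
        H=np.array(c['hand_eye']); Rt=R.from_euler('xyz',s['eef_rot'],degrees=True).as_matrix()
        M=Rt@H[:3,:3]; e=s['tcp_pos']+Rt@H[:3,3]
    else: M=R.from_euler('xyz',c['rotation'],degrees=True).as_matrix(); e=np.array(c['eye'])
    return c['img'],(f,c['cx'],c['cy'],M,e)
def ray(K,u,v,z):
    f,cx,cy,M,e=K; d=M@np.array([(u-cx)/f,-(v-cy)/f,-1]); return e+d*(z-e[2])/d[2]
def proj(K,p):
    f,cx,cy,M,e=K; q=M.T@(np.array(p)-e); return np.array([cx+f*q[0]/-q[2],cy-f*q[1]/-q[2]])
def rng(img,lo,hi):
    return cv2.inRange(cv2.cvtColor(img,cv2.COLOR_BGR2HSV),np.array(lo),np.array(hi))
def blobs(m,amin=10):
    out=[]
    for c in cv2.findContours(m,cv2.RETR_EXTERNAL,cv2.CHAIN_APPROX_NONE)[0]:
        if cv2.contourArea(c)>=amin: out.append(cv2.minAreaRect(c))
    return out
E
python3 - <<'E'
from h import *
im,K=cam('top')
cv2.imwrite('pics/c1.png',cv2.resize(im[150:300,170:335],None,fx=4.6,fy=4,interpolation=cv2.INTER_CUBIC)[:600,:800])
for b in blobs(rng(im,(45,100,40),(80,255,255))): print('green',b,ray(K,*b[0],.03).round(4))
for b in blobs(rng(im,(0,0,195),(180,40,255)),200): print('white',b,[ray(K,*q,z).round(3).tolist() for q in cv2.boxPoints(b) for z in (.03,)])
E
```

```text
green ((289.2961730957031, 274.5807800292969), (4.03446626663208, 19.382978439331055), 15.255120277404785) [ 0.3229 -0.1753  0.03  ]
green ((420.3658447265625, 257.7073059082031), (18.428504943847656, 6.559298515319824), 51.34019470214844) [ 0.366  -0.6008  0.03  ]
green ((304.5, 224.0), (2.0, 13.0), 90.0) [ 0.4835 -0.232   0.03  ]
```

View pics/c1.png

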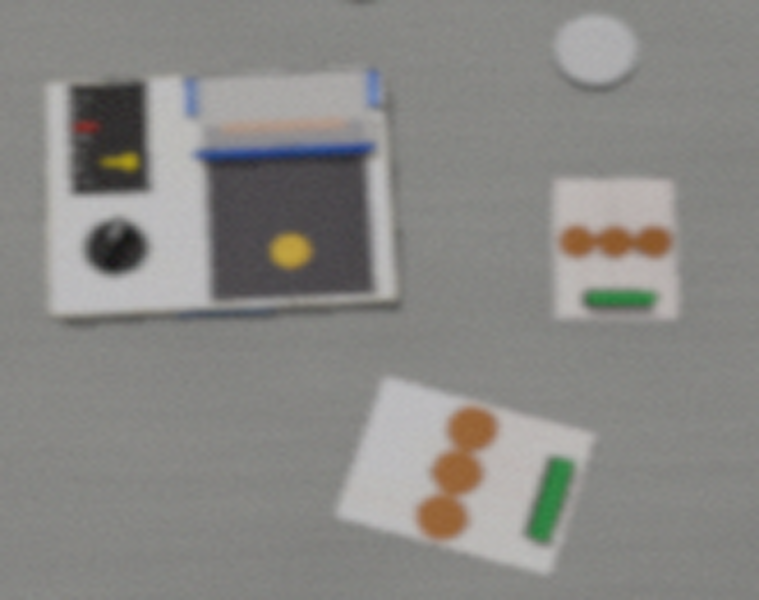

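The crop confirms the choice. The small plate at crop (615,250) has three discs, with its green rib at the near side (620,299). On the station, the red mark tip is at about (98,127), the yellow pointer at about (102,162), the knob at (116,246) and the brass sensor at (291,251). The rough pointer gap is 28 mm, or about 0.9 rad clockwise.

```bash
python3 - <<'E'
from h import *
im,K=cam('top')
cr=lambda x,y:(170+x/4.6,150+y/4)
pts=dict(brass=(291,251,.034),knob=(116,240,.05),near_r=(398,305,.03),near_l=(52,315,.03),ptr=(102,162,.0325),mark=(98,127,.0325),lipR=(372,148,.05),lipL=(198,155,.05),rib=(620,298,.03),pl_fl=(554,180,.004),pl_fr=(672,180,.004),pl_nl=(554,320,.004),pl_nr=(680,320,.004))
for k,(x,y,z) in pts.items(): print(k,ray(K,*cr(x,y),z).round(4))
E
```

```text
brass [0.5256 0.001  0.034 ]
knob [0.5352 0.1234 0.05  ]
near_r [ 0.4798 -0.0744  0.03  ]
near_l [0.4773 0.1716 0.03  ]
ptr [0.6036 0.1369 0.0325]
mark [0.6335 0.1401 0.0325]
lipR [ 0.6074 -0.0587  0.05  ]
lipL [0.6043 0.0655 0.05  ]
rib [ 0.4819 -0.2329  0.03  ]
pl_fl [ 0.5862 -0.1929  0.004 ]
pl_fr [ 0.5843 -0.2805  0.004 ]
pl_nl [ 0.4672 -0.1878  0.004 ]
pl_nr [ 0.465  -0.2795  0.004 ]
```

```bash
python3 -m crank '[{"xyz":[-17.9,18.6,0.8],"delta_rot":[0,0,-100],"claw":0},{"xyz":[-17.9,18.6,0.8],"delta_rot":[0,0,-100],"claw":0},{"xyz":[-17.9,18.6,0.8],"delta_rot":[0,0,-100],"claw":0},{"xyz":[-17.9,18.6,0.8],"delta_rot":[0,0,-100],"claw":0},{"xyz":[-17.9,18.6,0.8],"delta_rot":[0,0,-100],"claw":0},{"xyz":[-17.9,18.6,0.8],"delta_rot":[0,0,-100],"claw":0},{"xyz":[-17.9,18.6,0.8],"delta_rot":[0,0,-100],"claw":0},{"xyz":[-17.9,18.6,0.8],"delta_rot":[0,0,-100],"claw":0},{"xyz":[-17.9,18.6,0.8],"delta_rot":[0,0,-100],"claw":0},{"xyz":[-17.9,18.6,0.8],"delta_rot":[0,0,-100],"claw":0},{"xyz":[-17.9,18.6,0.8],"delta_rot":[0,0,-100],"claw":0},{"xyz":[-17.9,18.6,0.8],"delta_rot":[0,0,-100],"claw":0},{"xyz":[-17.9,18.6,0.8],"delta_rot":[0,0,-100],"claw":0},{"xyz":[-17.9,18.6,0.8],"delta_rot":[0,0,-100],"claw":0},{"xyz":[-17.9,18.6,0.8],"delta_rot":[0,0,-100],"claw":0},{"xyz":[-17.9,18.6,0.8],"delta_rot":[0,0,-100],"claw":0},{"xyz":[-17.9,18.6,0.8],"delta_rot":[0,0,-100],"claw":0}]' 20
python3 - <<'E'
from h import *
im,K=cam('wrist'); s=r.get_state(); print(s['tcp_pos'],s['eef_rot'],s['joints'])
cv2.imwrite('pics/w1.png',im); np.save('w1K.npy',np.array(K,dtype=object),allow_pickle=True)
E
```

```text
time_s: 2.38
tcp_pos: [0.5351, 0.1241, 0.2029]
eef_rot: [-180.0, -0.0, -54.6]
contact_force: [-0.6, 0.2, 0.6]
gripper_width: 0.0877
gripper_force: 0.0
[0.53514597 0.12418857 0.20287134] [-1.79971792e+02 -2.27426307e-04 -5.46319091e+01] [ 3.34986267e+01  9.73485701e+00 -1.73140917e+01 -7.78198341e-04
 -6.29228511e+01  1.86981828e+00]
```

View pics/w1.png

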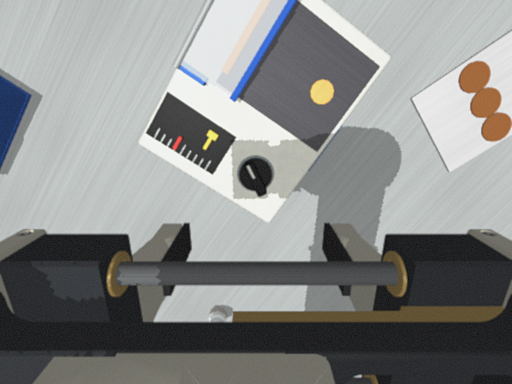

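The wrist view shows the knob at (256,175), its bar running roughly from (248,166) to (263,190), the yellow pointer with its tip near (206,147), and the red mark at (177,144).

```bash
cat > st.py <<'E'
from h import *
def look(tag):
    im,K=cam('wrist')
    cv2.imwrite(f'pics/{tag}.png',im); 
    y=rng(im,(20,120,110),(34,255,255)); red=rng(im,(0,150,90),(6,255,255))|rng(im,(174,150,90),(180,255,255))
    out={}
    for n,m,z in(('yel',y,.0325),('brass',y,.034),('red',red,.0325)):
        for c in cv2.findContours(m,cv2.RETR_EXTERNAL,cv2.CHAIN_APPROX_NONE)[0]:
            a=cv2.contourArea(c)
            if a<12: continue
            P=np.array([ray(K,*q[0],z)[:2] for q in c]); M=cv2.moments(c)
            C=ray(K,M['m10']/M['m00'],M['m01']/M['m00'],z)[:2]
            print(n,a,'cen',C.round(4),'min',P.min(0).round(4),'max',P.max(0).round(4),'ymax-end',P[P[:,1]>P[:,1].max()-.003].mean(0).round(4),'ymin-end',P[P[:,1]<P[:,1].min()+.003].mean(0).round(4),'px',c.mean((0,1)).round())
    return im,K
E
python3 - <<'E'
from st import *
im,K=look('w2')
# white near edge & corners via rays
for n,u,v in(('ne',268,221),('se',388,57),('nw',140,143)): print(n,ray(K,u,v,.03).round(4))
a,b=ray(K,248,166,.063),ray(K,263,192,.063); print('bar',a.round(4),b.round(4),np.degrees(np.arctan2(*(a-b)[[1,0]])))
cv2.imwrite('pics/w2c.png',cv2.resize(im[100:230,130:330],None,fx=4,fy=4,interpolation=cv2.INTER_CUBIC))
E
```

```text
yel 22.5 cen [0.6069 0.3979] min [0.5986 0.3891] max [0.6157 0.4037] ymax-end [0.6029 0.4022] ymin-end [0.6137 0.39  ] px [111. 290.]
yel 19.5 cen [0.2563 0.1451] min [0.2497 0.1339] max [0.2638 0.1564] ymax-end [0.2534 0.1547] ymin-end [0.2619 0.1351] px [403. 289.]
yel 19.5 cen [0.6254 0.361 ] min [0.6226 0.3485] max [0.6285 0.3718] ymax-end [0.6237 0.3707] ymin-end [0.6253 0.3495] px [111. 267.]
yel 117.0 cen [0.6066 0.1223] min [0.6002 0.1127] max [0.6133 0.1381] ymax-end [0.6063 0.137 ] ymin-end [0.6067 0.1136] px [210. 139.]
yel 387.5 cen [0.5297 0.0021] min [ 0.517  -0.0107] max [0.5423 0.015 ] ymax-end [0.5296 0.0137] ymin-end [ 0.5298 -0.0096] px [322.  91.]
brass 22.5 cen [0.6068 0.3963] min [0.5985 0.3876] max [0.6155 0.4021] ymax-end [0.6028 0.4007] ymin-end [0.6136 0.3884] px [111. 290.]
brass 19.5 cen [0.2578 0.1447] min [0.2513 0.1336] max [0.2652 0.156 ] ymax-end [0.2549 0.1542] ymin-end [0.2633 0.1347] px [403. 289.]
brass 19.5 cen [0.6252 0.3596] min [0.6225 0.3472] max [0.6283 0.3704] ymax-end [0.6236 0.3692] ymin-end [0.6251 0.3482] px [111. 267.]
brass 117.0 cen [0.6065 0.122 ] min [0.6001 0.1125] max [0.6132 0.1377] ymax-end [0.6062 0.1366] ymin-end [0.6066 0.1133] px [210. 139.]
brass 387.5 cen [0.53   0.0023] min [ 0.5173 -0.0104] max [0.5425 0.0152] ymax-end [0.5299 0.0139] ymin-end [ 0.5301 -0.0093] px [322.  91.]
red 43.5 cen [0.637  0.1498] min [0.6346 0.1408] max [0.6394 0.1592] ymax-end [0.6371 0.1581] ymin-end [0.6368 0.1415] px [177. 142.]
ne [0.4828 0.1719 0.03  ]
se [ 0.4918 -0.0695  0.03  ]
nw [0.6745 0.1783 0.03  ]
bar [0.5522 0.1178 0.063 ] [0.5198 0.1334 0.063 ] -25.668326245394493
```

View pics/w2c.png

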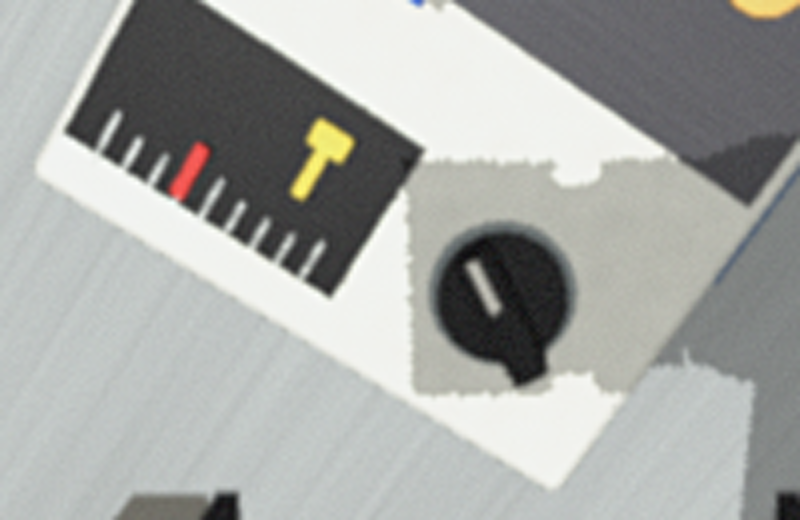

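```bash
python3 - <<'E'
from st import *
im,K=cam('wrist')
g=im[135:205,215:300].max(2); sub=(g<45).astype(np.uint8)
cr=lambda x,y:(130+x/4,100+y/4)
for n,p,q in(('idx',(470,262),(497,312)),('redge',(500,243),(547,365)),('bar',(490,238),(530,380))):
    a,b=ray(K,*cr(*p),.063),ray(K,*cr(*q),.063); print(n,a.round(4),b.round(4),np.degrees(np.arctan2(*(a-b)[[1,0]])))
cv2.imwrite('pics/w3c.png',cv2.resize(cv2.convertScaleAbs(im[140:205,215:300],alpha=3.5),None,fx=8,fy=8,interpolation=cv2.INTER_CUBIC))
E
```

```text
idx [0.553  0.1178 0.063 ] [0.5382 0.1255 0.063 ] -27.27680787705998
redge [0.5492 0.1083 0.063 ] [0.5168 0.1302 0.063 ] -33.985393739801744
bar [0.5524 0.1088 0.063 ] [0.5182 0.1369 0.063 ] -39.39148797134484
```

View pics/w3c.png

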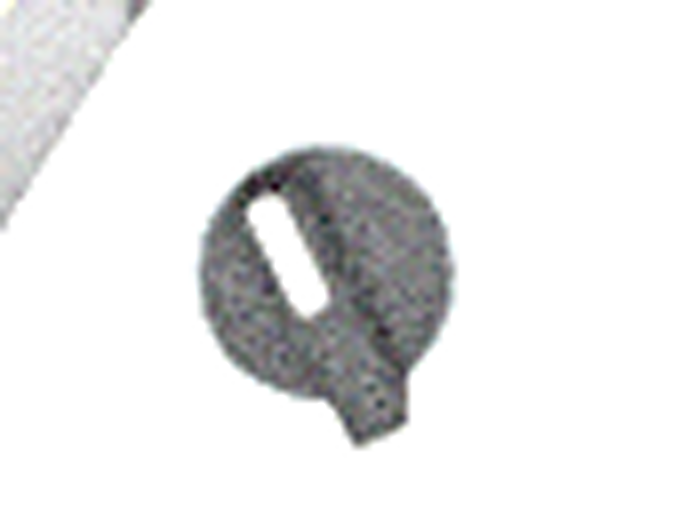

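```bash
python3 -m crank '[{"xyz":[-0.02,-0.04,2],"delta_rot":[0,0,-10],"claw":0},{"xyz":[-0.02,-0.04,3.5],"delta_rot":[0,0,-20],"claw":0},{"xyz":[-0.02,-0.04,4.5],"delta_rot":[0,0,-27.5],"claw":0},{"xyz":[-0.02,-0.04,5.1],"delta_rot":[0,0,-27.5],"claw":0},{"xyz":[-0.02,-0.04,5.4],"delta_rot":[0,0,-27.5],"claw":0.4},{"xyz":[-0.02,-0.04,5.4],"delta_rot":[0,0,-27.5],"claw":0.95},{"xyz":[-0.02,-0.04,5.4],"delta_rot":[0,0,-27.5],"claw":0.95},{"xyz":[-0.02,-0.04,5.4],"delta_rot":[0,0,-27.5],"claw":0.95},{"xyz":[-0.02,-0.04,5.4],"delta_rot":[0,0,-27.5],"claw":0.95},{"xyz":[-0.02,-0.04,5.4],"delta_rot":[0,0,-27.5],"claw":0.95},{"xyz":[-0.02,-0.04,5.4],"delta_rot":[0,0,-27.5],"claw":0.95}]' 30
python3 - <<'E'
from st import *
look('w4')
E
```

```text
time_s: 3.9
tcp_pos: [0.5359, 0.1261, 0.0407]
eef_rot: [-180.0, -0.0, -27.1]
contact_force: [0.7, -0.2, -0.5]
gripper_width: 0.0227
gripper_force: 0.0
yel 13.5 cen [0.4961 0.1087] min [0.4883 0.107 ] max [0.499  0.1117] ymax-end [0.4926 0.1101] ymin-end [0.4961 0.1086] px [304. 268.]
yel 1248.0 cen [0.5301 0.0023] min [ 0.517  -0.0106] max [0.5437 0.0152] ymax-end [0.5317 0.014 ] ymin-end [ 0.5293 -0.0094] px [434. 157.]
yel 448.0 cen [0.6065 0.1223] min [0.6003 0.1131] max [0.613  0.1381] ymax-end [0.606  0.1371] ymin-end [0.6068 0.1139] px [208. 137.]
brass 13.5 cen [0.4971 0.1085] min [0.4894 0.1068] max [0.5    0.1115] ymax-end [0.4937 0.1099] ymin-end [0.4972 0.1084] px [304. 268.]
brass 1248.0 cen [0.5308 0.0031] min [ 0.5178 -0.0097] max [0.5443 0.0159] ymax-end [0.5324 0.0146] ymin-end [ 0.53   -0.0085] px [434. 157.]
brass 448.0 cen [0.6066 0.122 ] min [0.6004 0.1128] max [0.613  0.1377] ymax-end [0.606  0.1367] ymin-end [0.6068 0.1136] px [208. 137.]
red 223.0 cen [0.6369 0.1501] min [0.6343 0.141 ] max [0.6394 0.16  ] ymax-end [0.6367 0.1588] ymin-end [0.637  0.1422] px [144. 112.]
```

```bash
python3 -m crank '[{"xyz":[0,0,0],"delta_rot":[0,0,0],"claw":1},{"xyz":[0,0,0],"delta_rot":[0,0,0],"claw":1},{"xyz":[0,0,0],"delta_rot":[0,0,0],"claw":1},{"xyz":[0,0,0],"delta_rot":[0,0,10],"claw":1},{"xyz":[0,0,0],"delta_rot":[0,0,20],"claw":1},{"xyz":[0,0,0],"delta_rot":[0,0,30],"claw":1},{"xyz":[0,0,0],"delta_rot":[0,0,40],"claw":1},{"xyz":[0,0,0],"delta_rot":[0,0,50],"claw":1},{"xyz":[0,0,0],"delta_rot":[0,0,59],"claw":1},{"xyz":[0,0,0],"delta_rot":[0,0,59],"claw":1},{"xyz":[0,0,0],"delta_rot":[0,0,59],"claw":1}]' 40
python3 - <<'E'
from st import *
look('w5')
E
```

```text
time_s: 5.32
tcp_pos: [0.5352, 0.126, 0.0406]
eef_rot: [179.9, -0.0, -85.9]
contact_force: [-4.6, 2.8, 3.6]
gripper_width: 0.0118
gripper_force: 39.8
yel 16.0 cen [0.5109 0.1725] min [0.5097 0.1649] max [0.5122 0.1782] ymax-end [0.5104 0.1768] ymin-end [0.5118 0.1664] px [285. 288.]
yel 14.5 cen [0.5533 0.1759] min [0.5523 0.167 ] max [0.5542 0.1813] ymax-end [0.5531 0.1797] ymin-end [0.5535 0.1685] px [228. 287.]
yel 13.5 cen [0.5539 0.1569] min [0.553  0.1492] max [0.5548 0.1653] ymax-end [0.5536 0.1638] ymin-end [0.5537 0.1504] px [228. 267.]
yel 369.5 cen [0.637  0.1234] min [0.6305 0.1138] max [0.644  0.1392] ymax-end [0.6366 0.1383] ymin-end [0.6367 0.1147] px [108. 219.]
yel 1983.0 cen [0.5293 0.0017] min [ 0.5163 -0.0109] max [0.5425 0.0149] ymax-end [0.5292 0.014 ] ymin-end [ 0.5294 -0.0099] px [284.  26.]
brass 16.0 cen [0.5111 0.1713] min [0.51   0.1638] max [0.5125 0.177 ] ymax-end [0.5107 0.1756] ymin-end [0.5121 0.1653] px [285. 288.]
brass 14.5 cen [0.5532 0.1747] min [0.5522 0.1659] max [0.5541 0.18  ] ymax-end [0.553  0.1785] ymin-end [0.5534 0.1674] px [228. 287.]
brass 13.5 cen [0.5538 0.1559] min [0.5529 0.1482] max [0.5547 0.1642] ymax-end [0.5535 0.1627] ymin-end [0.5536 0.1495] px [228. 267.]
brass 369.5 cen [0.6362 0.1226] min [0.6297 0.1132] max [0.643  0.1383] ymax-end [0.6357 0.1374] ymin-end [0.6358 0.114 ] px [108. 219.]
brass 1983.0 cen [0.5294 0.002 ] min [ 0.5165 -0.0104] max [0.5424 0.0152] ymax-end [0.5293 0.0142] ymin-end [ 0.5296 -0.0094] px [284.  26.]
red 136.0 cen [0.6371 0.1493] min [0.6342 0.1407] max [0.6398 0.1578] ymax-end [0.6369 0.1567] ymin-end [0.6367 0.1419] px [111. 251.]
```

```bash
python3 -m crank '[{"xyz":[0,0,0],"delta_rot":[0,0,0],"claw":0},{"xyz":[0,0,0],"delta_rot":[0,0,0],"claw":0},{"xyz":[0,0,0],"delta_rot":[0,0,0],"claw":0},{"xyz":[0,0,-1.5],"delta_rot":[0,0,0],"claw":0},{"xyz":[0,0,-3.3],"delta_rot":[0,0,0],"claw":0},{"xyz":[1.5,0.5,-4.5],"delta_rot":[0,0,5],"claw":0},{"xyz":[3.4,1,-4.5],"delta_rot":[0,0,5],"claw":0},{"xyz":[5.4,1.5,-4.5],"delta_rot":[0,0,5],"claw":0.4},{"xyz":[7.4,2,-4.5],"delta_rot":[0,0,5],"claw":0.4},{"xyz":[9.4,2.57,-4.5],"delta_rot":[0,0,5],"claw":0.4},{"xyz":[11.3,2.57,-4.5],"delta_rot":[0,0,5],"claw":0.4},{"xyz":[11.8,2.57,-4.5],"delta_rot":[0,0,5],"claw":0.4},{"xyz":[11.8,2.57,-4.5],"delta_rot":[0,0,5],"claw":0.4},{"xyz":[11.8,2.57,-4.5],"delta_rot":[0,0,5],"claw":0.4}]' 20
python3 - <<'E'
from h import *
s=r.get_state(); print(s['tcp_pos'],s['eef_rot'],s['joints'].round(1))
im,K=cam('wrist'); cv2.imwrite('pics/p1.png',im)
for c in cv2.findContours(rng(im,(45,90,40),(85,255,255)),0,1)[0]:
    if cv2.contourArea(c)<100: continue
    b=cv2.minAreaRect(c); B=np.array([ray(K,*q,.034)[:2] for q in cv2.boxPoints(b)]); print('green',b,ray(K,*b[0],.034).round(4)); print(B.round(4))
for c in cv2.findContours(rng(im,(5,120,80),(18,255,220)),0,1)[0]:
    if cv2.contourArea(c)<100: continue
    (u,v),rad=cv2.minEnclosingCircle(c); print('disc',u,v,rad,ray(K,u,v,.006).round(4))
E
```

```text
time_s: 7.12
tcp_pos: [0.4831, -0.2316, 0.1754]
eef_rot: [180.0, 0.0, -91.0]
contact_force: [0.2, 0.6, -0.3]
gripper_width: 0.0526
gripper_force: 0.0
[ 0.48308761 -0.23162409  0.17543809] [ 1.79985564e+02  1.05029242e-02 -9.10394660e+01] [ -4.6   9.8 -21.1  -0.  -59.1   3.6]
green ((383.6257629394531, 218.04322814941406), (65.1637191772461, 18.234020233154297), 18.970407485961914) [ 0.3284 -0.1777  0.034 ]
[[ 0.3701 -0.1811]
 [ 0.365  -0.2035]
 [ 0.2866 -0.1743]
 [ 0.29   -0.1507]]
green ((255.0, 173.5), (43.0, 8.0), 90.0) [ 0.4851 -0.2371  0.034 ]
[[ 0.4891 -0.2623]
 [ 0.48   -0.2621]
 [ 0.4809 -0.2105]
 [ 0.4904 -0.2107]]
disc 216.0 180.0 19.416587829589844 [ 0.5355 -0.2221  0.006 ]
```

View pics/p1.png

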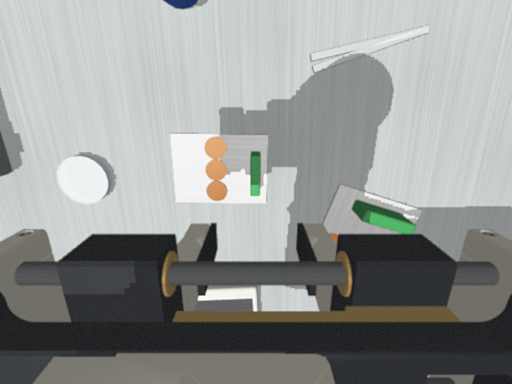

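The small plate sits at px (172-268, 134-203), with its rib at (255,174). The forceps, at (370,48), are well clear.

```bash
python3 - <<'E'
from h import *
im,K=cam('wrist')
for p in [(172,134),(268,136),(268,203),(175,203)]: print(ray(K,*p,.004).round(4))
for c in cv2.findContours(rng(im,(5,120,80),(18,255,255))[120:210,190:240].copy(),0,1)[0]:
    x,y,w,h=cv2.boundingRect(c)
    if w*h>60: print('disc',x+190,y+120,w,h)
E
```

```text
[ 0.586  -0.2805  0.004 ]
[ 0.4688 -0.276   0.004 ]
[ 0.4692 -0.1882  0.004 ]
[ 0.5925 -0.1904  0.004 ]
disc 206 138 21 62
```

```bash
python3 -m crank '[{"xyz":[0.06,-0.03,1.8],"delta_rot":[0,0,0.5],"claw":0.65},{"xyz":[0.06,-0.03,3.5],"delta_rot":[0,0,0.5],"claw":0.65},{"xyz":[0.06,-0.03,4.2],"delta_rot":[0,0,0.5],"claw":0.65},{"xyz":[0.06,-0.03,4.8],"delta_rot":[0,0,0.5],"claw":0.65},{"xyz":[0.06,-0.03,5.2],"delta_rot":[0,0,0.5],"claw":0.65},{"xyz":[0.06,-0.03,5.45],"delta_rot":[0,0,0.5],"claw":0.65},{"xyz":[0.06,-0.03,5.6],"delta_rot":[0,0,0.5],"claw":0.65},{"xyz":[0.06,-0.03,5.6],"delta_rot":[0,0,0.5],"claw":1},{"xyz":[0.06,-0.03,5.6],"delta_rot":[0,0,0.5],"claw":1},{"xyz":[0.06,-0.03,5.6],"delta_rot":[0,0,0.5],"claw":1},{"xyz":[0.06,-0.03,5.6],"delta_rot":[0,0,0.5],"claw":1},{"xyz":[0.06,-0.03,5.6],"delta_rot":[0,0,0.5],"claw":1},{"xyz":[0.06,-0.03,5.6],"delta_rot":[0,0,0.5],"claw":1}]' 45
```

```text
time_s: 8.85
tcp_pos: [0.4844, -0.2343, 0.008]
eef_rot: [-180.0, -0.0, -91.6]
contact_force: [-1.1, 0.1, 6.4]
gripper_width: 0.0119
gripper_force: 45.0
```

```bash
python3 -m crank '[{"xyz":[0,0,-0.5],"delta_rot":[0,0,0],"claw":1},{"xyz":[0,0,-1.5],"delta_rot":[0,0,0],"claw":1},{"xyz":[-0.5,0,-2.5],"delta_rot":[0,0,-1],"claw":1},{"xyz":[-1.8,0.1,-2.7],"delta_rot":[0,0,-2.4],"claw":1},{"xyz":[-3.4,0.2,-2.7],"delta_rot":[0,0,-2.4],"claw":1},{"xyz":[-5,0.2,-2.7],"delta_rot":[0,0,-2.4],"claw":1},{"xyz":[-6.5,0.2,-2.7],"delta_rot":[0,0,-2.4],"claw":1},{"xyz":[-7.4,0.2,-2.7],"delta_rot":[0,0,-2.4],"claw":1},{"xyz":[-7.86,0.2,-2.7],"delta_rot":[0,0,-2.4],"claw":1},{"xyz":[-7.86,0.2,-2.7],"delta_rot":[0,0,-2.4],"claw":1},{"xyz":[-7.86,0.2,-2.7],"delta_rot":[0,0,-2.4],"claw":1}]' 45
python3 - <<'E'
from h import *
s=r.get_state(); print(s['tcp_pos'],s['eef_rot'])
im,K=cam('wrist'); t,KT=cam('top')
T=cv2.resize(t[150:260,165:275],None,fx=4,fy=4,interpolation=cv2.INTER_CUBIC)
W=cv2.resize(im[0:330,:340],(453,440))
cv2.imwrite('pics/q1.png',im);cv2.imwrite('pics/q1m.png',np.hstack([W[:,:350],T]))
E
```

```text
time_s: 10.22
tcp_pos: [0.4842, 0.0011, 0.0886]
eef_rot: [180.0, -0.0, -89.2]
contact_force: [-0.4, -0.4, -2.1]
gripper_width: 0.0118
gripper_force: 45.0
[0.48423535 0.0010722  0.08860158] [ 1.79977776e+02 -6.41153992e-03 -8.92042139e+01]
```

View pics/q1m.png

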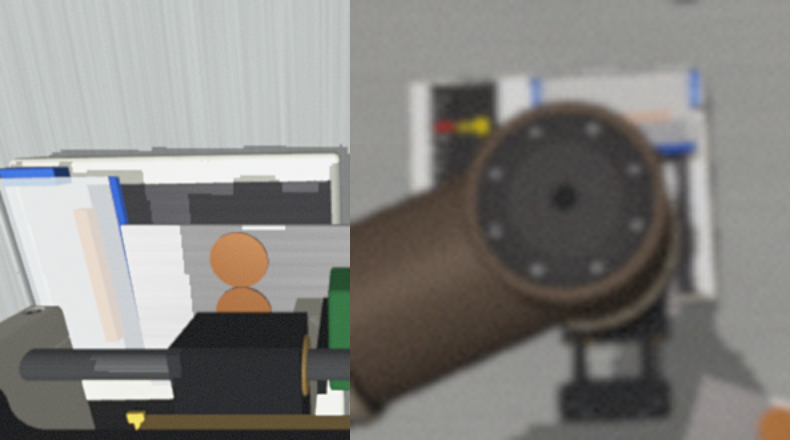

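The top view shows the yellow and red tips level, so the pointer is on the mark. The wrist view shows the plate's leading edge at crop (122,225)-(145,340), the blue lead-in strip at (118,178)-(130,225) and the orange stop's near edge at (92,208)-(122,340).

```bash
python3 - <<'E'
from h import *
im,K=cam('wrist')
f=lambda n,p,q,z:(lambda a,b:print(n,a.round(4),b.round(4),'dir',np.degrees(np.arctan2(*(a-b)[[1,0]])).round(2)))(ray(K,p[0]*.7506,p[1]*.75,z),ray(K,q[0]*.7506,q[1]*.75,z))
f('plate -y edge',(122,225),(328,225),.0846)
f('plate lead',(122,225),(145,340),.0846)
f('station -y edge',(20,164),(340,155),.03)
f('deck dark edge',(122,184),(330,180),.03)
f('leadin front top',(121,178),(132,225),.05)
f('leaf front',(111,178),(135,340),.046)
f('orange near',(92,208),(122,340),.0385)
E
```

```text
plate -y edge [ 0.5879 -0.0425  0.0846] [ 0.4915 -0.0438  0.0846] dir 0.74
plate lead [ 0.5879 -0.0425  0.0846] [0.587  0.019  0.0846] dir -89.1
station -y edge [ 0.6766 -0.0652  0.03  ] [ 0.4865 -0.0728  0.03  ] dir 2.28
deck dark edge [ 0.6181 -0.0542  0.03  ] [ 0.4924 -0.0582  0.03  ] dir 1.82
leadin front top [ 0.6058 -0.0601  0.05  ] [ 0.6043 -0.0339  0.05  ] dir -86.7
leaf front [ 0.6138 -0.0596  0.046 ] [0.6178 0.0436 0.046 ] dir -92.2
orange near [ 0.6332 -0.041   0.0385] [0.6314 0.0485 0.0385] dir -88.88
```

```bash
python3 -m crank '[{"xyz":[0,0,0.7],"delta_rot":[0,0,-0.7],"claw":1},{"xyz":[0,0,1.2],"delta_rot":[0,0,-0.7],"claw":1},{"xyz":[0,0,1.47],"delta_rot":[0,0,-0.7],"claw":1},{"xyz":[0,0,1.47],"delta_rot":[0,0,-0.7],"claw":1},{"xyz":[0,-0.3,1.47],"delta_rot":[0,0,-0.7],"claw":1},{"xyz":[0,-0.6,1.47],"delta_rot":[0,0,-0.7],"claw":1},{"xyz":[0,-0.85,1.47],"delta_rot":[0,0,-0.7],"claw":1},{"xyz":[0,-1,1.47],"delta_rot":[0,0,-0.7],"claw":1},{"xyz":[0,-1.1,1.47],"delta_rot":[0,0,-0.7],"claw":1},{"xyz":[0,-1.17,1.47],"delta_rot":[0,0,-0.7],"claw":1},{"xyz":[0,-1.17,1.47],"delta_rot":[0,0,-0.7],"claw":1},{"xyz":[0,-1.17,1.47],"delta_rot":[0,0,-0.7],"claw":1}]' 45
python3 - <<'E'
from h import *
im,K=cam('wrist')
cv2.imwrite('pics/q2.png',cv2.resize(im[80:300,:300],None,fx=2.5,fy=2.5,interpolation=cv2.INTER_CUBIC))
E
```

```text
time_s: 11.88
tcp_pos: [0.5194, 0.0022, 0.0445]
eef_rot: [180.0, -0.0, -88.5]
contact_force: [-0.3, -0.2, -1.8]
gripper_width: 0.0118
gripper_force: 45.0
```

View pics/q2.png

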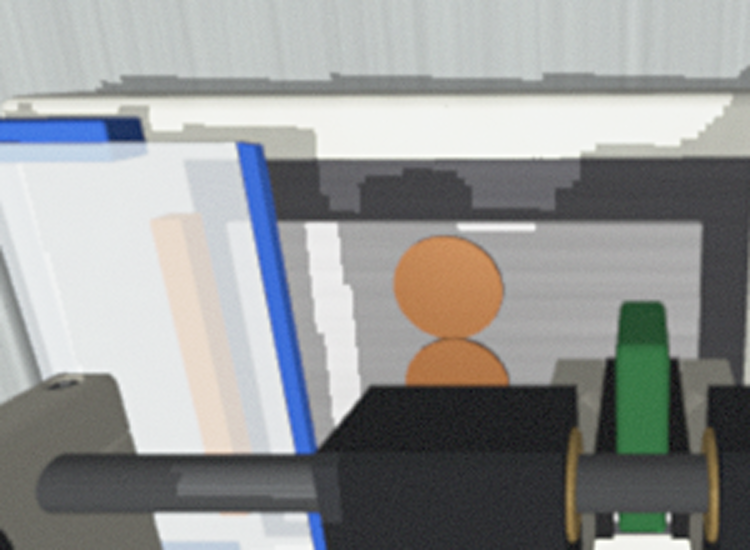

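The plate edge, at crop (228,222) seen through the leaf, is under the leaf and about 8 mm short of the orange stop at (205,215). The leaf lies flat. Next I lower it 1 mm and creep forward.

```bash
python3 -m crank '[{"xyz":[0,0,0.04],"delta_rot":[0,0,0],"claw":1},{"xyz":[0,-0.06,0.04],"delta_rot":[0,0,0],"claw":1},{"xyz":[0,-0.12,0.04],"delta_rot":[0,0,0],"claw":1},{"xyz":[0,-0.17,0.04],"delta_rot":[0,0,0],"claw":1},{"xyz":[0,-0.17,0.04],"delta_rot":[0,0,0],"claw":1}]' 45
python3 -m crank '[{"xyz":[0,-0.03,0],"delta_rot":[0,0,0],"claw":1},{"xyz":[0,-0.03,0],"delta_rot":[0,0,0],"claw":1}]'
python3 -m crank '[{"xyz":[0,-0.03,0],"delta_rot":[0,0,0],"claw":1},{"xyz":[0,-0.03,0],"delta_rot":[0,0,0],"claw":1}]'
```

```text
time_s: 12.55
tcp_pos: [0.5248, 0.0024, 0.0432]
eef_rot: [-180.0, -0.0, -88.5]
contact_force: [0.5, -0.6, -2.5]
gripper_width: 0.0117
gripper_force: 45.0
time_s: 12.8
tcp_pos: [0.5256, 0.0024, 0.0433]
eef_rot: [-180.0, 0.0, -88.5]
contact_force: [0.2, -0.8, -2.4]
gripper_width: 0.0118
gripper_force: 45.0
time_s: 13.05
tcp_pos: [0.5266, 0.0024, 0.0433]
eef_rot: [-180.0, 0.0, -88.5]
contact_force: [0.1, -0.4, -2.2]
gripper_width: 0.0119
gripper_force: 45.0
```

```bash
for i in 1; do python3 -m crank '[{"xyz":[0,-0.03,0],"delta_rot":[0,0,0],"claw":1},{"xyz":[0,-0.03,0],"delta_rot":[0,0,0],"claw":1}]' | grep -E "tcp|contact"
python3 -m crank '[{"xyz":[0,-0.03,0],"delta_rot":[0,0,0],"claw":1},{"xyz":[0,-0.03,0],"delta_rot":[0,0,0],"claw":1}]' | grep -E "tcp|contact"; done
python3 - <<'E'
from h import *
im,K=cam('wrist')
cv2.imwrite('pics/q3.png',cv2.resize(im[130:260,40:200],None,fx=4.5,fy=4.5,interpolation=cv2.INTER_CUBIC))
E
```

```text
tcp_pos: [0.5275, 0.0024, 0.0433]
contact_force: [0.5, -0.8, -1.7]
tcp_pos: [0.5284, 0.0025, 0.0432]
contact_force: [0.1, 0.0, -1.7]
```

View pics/q3.png

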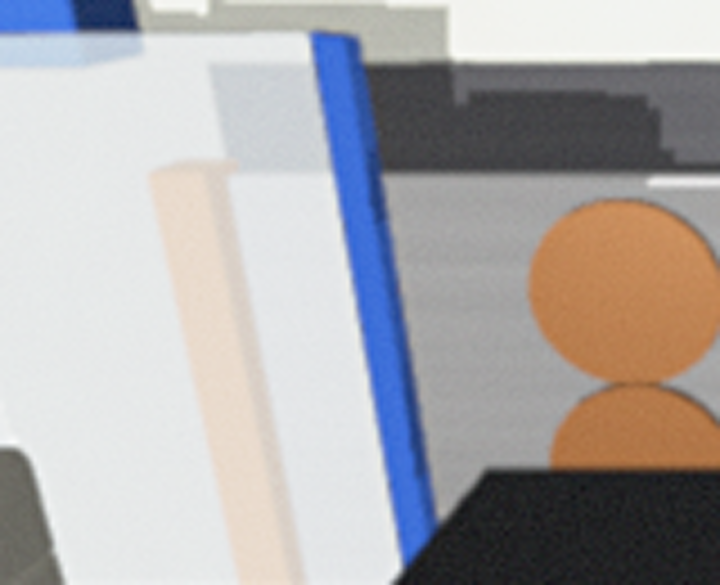

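The plate's edge, near crop (240,172), is almost touching the stop's near face, with a strip of about 1 mm left. I continue creeping.

```bash
python3 -m crank '[{"xyz":[0,-0.03,0],"delta_rot":[0,0,0],"claw":1},{"xyz":[0,-0.03,0],"delta_rot":[0,0,0],"claw":1}]' | grep -E "tcp|contact"
python3 -m crank '[{"xyz":[0,-0.02,0],"delta_rot":[0,0,0],"claw":1},{"xyz":[0,-0.02,0],"delta_rot":[0,0,0],"claw":1}]' | grep -E "tcp|contact"
python3 -m crank '[{"xyz":[0,-0.02,0],"delta_rot":[0,0,0],"claw":1},{"xyz":[0,-0.02,0],"delta_rot":[0,0,0],"claw":1}]' | grep -E "tcp|contact"
```

```text
tcp_pos: [0.5292, 0.0025, 0.0433]
contact_force: [-0.1, -0.1, -1.4]
tcp_pos: [0.5298, 0.0025, 0.0433]
contact_force: [-0.8, 0.8, -1.9]
tcp_pos: [0.5304, 0.0025, 0.0433]
contact_force: [-0.1, -0.9, -2.3]
```

```bash
python3 -m crank '[{"xyz":[0,-0.02,0],"delta_rot":[0,0,0],"claw":1},{"xyz":[0,-0.02,0],"delta_rot":[0,0,0],"claw":1}]' | grep -E "tcp|contact"
python3 -m crank '[{"xyz":[0,-0.02,0],"delta_rot":[0,0,0],"claw":1},{"xyz":[0,-0.02,0],"delta_rot":[0,0,0],"claw":1}]' | grep -E "tcp|contact"
python3 -m crank '[{"xyz":[0,-0.02,0],"delta_rot":[0,0,0],"claw":1},{"xyz":[0,-0.02,0],"delta_rot":[0,0,0],"claw":1}]' | grep -E "tcp|contact"
python3 - <<'E'
from h import *
im,K=cam('wrist')
cv2.imwrite('pics/q4.png',cv2.resize(im[130:260,40:200],None,fx=4.5,fy=4.5,interpolation=cv2.INTER_CUBIC))
a=cv2.imread('pics/q3.png'); b=cv2.imread('pics/q4.png')
for i in (a,b):
    h=cv2.cvtColor(i,cv2.COLOR_BGR2HSV)
    for row in (250,350,450): print(row, [(x,*map(int,i[row,x])) for x in range(150,330,12)])
E
```

```text
tcp_pos: [0.531, 0.0025, 0.0432]
contact_force: [-0.6, -0.2, -2.7]
tcp_pos: [0.5313, 0.0024, 0.0432]
contact_force: [-0.6, 0.0, -1.3]
tcp_pos: [0.5314, 0.0023, 0.043]
contact_force: [-3.6, -0.3, -1.2]
250 [(150, 233, 233, 231), (162, 227, 229, 231), (174, 202, 218, 233), (186, 208, 221, 234), (198, 206, 219, 233), (210, 204, 219, 233), (222, 201, 211, 221), (234, 201, 210, 219), (246, 233, 231, 228), (258, 232, 230, 228), (270, 232, 230, 227), (282, 234, 231, 229), (294, 232, 231, 229), (306, 232, 231, 229), (318, 232, 230, 228)]
350 [(150, 234, 233, 232), (162, 234, 233, 232), (174, 234, 234, 231), (186, 222, 226, 232), (198, 204, 218, 233), (210, 204, 219, 233), (222, 206, 220, 234), (234, 204, 218, 233), (246, 199, 208, 217), (258, 210, 213, 219), (270, 233, 231, 228), (282, 232, 230, 228), (294, 233, 231, 229), (306, 231, 230, 227), (318, 232, 231, 228)]
450 [(150, 233, 233, 232), (162, 232, 232, 229), (174, 233, 232, 231), (186, 234, 234, 232), (198, 233, 233, 230), (210, 215, 223, 232), (222, 205, 218, 233), (234, 206, 219, 233), (246, 203, 218, 232), (258, 205, 218, 232), (270
[... 410 characters left out ...]
1, 228), (318, 231, 230, 228)]
350 [(150, 232, 232, 230), (162, 233, 232, 231), (174, 233, 233, 231), (186, 232, 232, 231), (198, 234, 232, 231), (210, 205, 218, 233), (222, 203, 218, 232), (234, 205, 218, 233), (246, 203, 218, 233), (258, 213, 218, 228), (270, 233, 231, 228), (282, 232, 230, 228), (294, 231, 229, 226), (306, 232, 230, 228), (318, 231, 229, 227)]
450 [(150, 233, 233, 231), (162, 233, 232, 231), (174, 232, 232, 231), (186, 232, 232, 230), (198, 233, 232, 229), (210, 233, 233, 231), (222, 232, 232, 232), (234, 203, 218, 233), (246, 204, 219, 233), (258, 205, 218, 233), (270, 204, 218, 233), (282, 224, 225, 225), (294, 232, 230, 227), (306, 232, 230, 228), (318, 233, 232, 229)]
```

```bash
python3 -m crank '[{"xyz":[0,0.025,0],"delta_rot":[0,0,0],"claw":1},{"xyz":[0,0.025,0.05],"delta_rot":[0,0,0],"claw":1},{"xyz":[0,0.025,0.1],"delta_rot":[0,0,0],"claw":1},{"xyz":[0,0.025,0.13],"delta_rot":[0,0,0],"claw":1},{"xyz":[0,0.025,0.13],"delta_rot":[0,0,0],"claw":1}]' 45| grep -E "tcp|contact|rot"
python3 -m crank '[{"xyz":[0,0,0.03],"delta_rot":[0,0,0],"claw":1},{"xyz":[0,0,0.03],"delta_rot":[0,0,0],"claw":1}]' | grep -E "tcp|contact|rot"
python3 -m crank '[{"xyz":[0,0,0.03],"delta_rot":[0,0,0],"claw":1},{"xyz":[0,0,0.03],"delta_rot":[0,0,0],"claw":1}]' | grep -E "tcp|contact|rot"
```

```text
tcp_pos: [0.5314, 0.0025, 0.0397]
eef_rot: [-180.0, -0.0, -88.5]
contact_force: [-5.5, -0.8, 5.1]
tcp_pos: [0.5314, 0.0025, 0.0389]
eef_rot: [-180.0, -0.0, -88.5]
contact_force: [-5.7, 0.4, 6.8]
tcp_pos: [0.5314, 0.0025, 0.0381]
eef_rot: [-180.0, -0.0, -88.5]
contact_force: [-6.0, 0.6, 8.3]
```

```bash
python3 -m crank '[{"xyz":[0,0.01,0.03],"delta_rot":[0,0,0],"claw":1},{"xyz":[0,0.01,0.03],"delta_rot":[0,0,0],"claw":1}]' | grep -E "tcp|contact|rot"
python3 -m crank '[{"xyz":[0,0,0.03],"delta_rot":[0,0,0],"claw":1},{"xyz":[0,0,0.03],"delta_rot":[0,0,0],"claw":1}]' | grep -E "tcp|contact|rot"
```

```text
tcp_pos: [0.5314, 0.0025, 0.038]
eef_rot: [-179.9, -0.0, -88.4]
contact_force: [-8.5, 0.3, 16.4]
tcp_pos: [0.5314, 0.0025, 0.038]
eef_rot: [-179.9, -0.0, -88.4]
contact_force: [-12.4, 0.6, 25.5]
```

Bottomed out at TCP z 0.038. I ease off the push against the stop.

```bash
python3 -m crank '[{"xyz":[0,0.03,-0.025],"delta_rot":[0,0,0],"claw":1},{"xyz":[0,0.03,-0.025],"delta_rot":[0,0,0],"claw":1},{"xyz":[0,0.03,-0.025],"delta_rot":[0,0,0],"claw":1}]' | grep -E "tcp|contact|rot|force"
python3 - <<'E'
from h import *
t,_=cam('top'); im,K=cam('wrist')
T=cv2.resize(t[165:195,165:225],None,fx=6,fy=6,interpolation=cv2.INTER_CUBIC)
W=cv2.resize(im[100:260,:300],None,fx=1.4,fy=1.4); H=max(T.shape[0],W.shape[0])
p=lambda a:cv2.copyMakeBorder(a,0,H-a.shape[0],0,0,cv2.BORDER_CONSTANT)
cv2.imwrite('pics/f1.png',np.hstack([p(T),p(W)]))
for n,m in(('yel',rng(t,(20,120,110),(34,255,255))),('red',rng(t,(0,120,90),(8,255,255))|rng(t,(172,120,90),(180,255,255)))):
    for b in blobs(m,3):
        if 170<b[0][0]<215 and 165<b[0][1]<205: print(n,b[0],b[1],ray(_,*b[0],.0325).round(4))
E
```

```text
tcp_pos: [0.5314, 0.0025, 0.038]
eef_rot: [-179.9, -0.0, -88.4]
contact_force: [-4.8, -1.6, 12.2]
gripper_force: 45.0
```

View pics/f1.png

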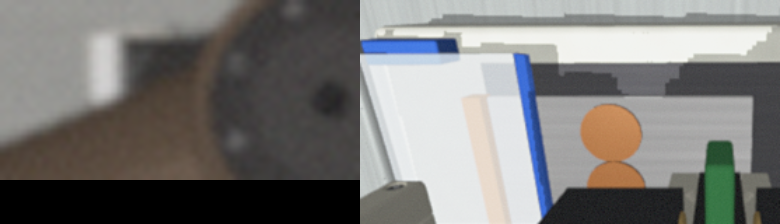

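The plate lies flat and butted against the stop at crop (480,97), with the leaf down. The arm now hides the pointer, but the TCP x stayed at 0.5314 throughout the press, so the stop and knob have not been driven back. Handing in.

```bash
python3 -c "
from plant import job,r
print(job.close_job()); print(r.get_state()['contact_force'])"
```

```text
the job is handed in; nothing more can be done
None
the job is handed in; nothing more can be done
```

The job is handed in, though its verdict was not shown: the pointer was turned onto the red mark (hidden by the arm at the end, so last checked before the slide), and the smallest plate is under the leaf, at the stop, and held pressed flat on the sensor at about 12 N.

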